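# Sort the trimmer's gears into their parts dishes

## Robot

A 6-joint arm with a two-finger parallel gripper is mounted at the origin on the work surface. World frame = base frame: x ahead of the robot, y to its left, z up, the work surface at z = 0. Lengths are in m, angles in rad, forces in N, time in s.
With the tool pointing down it reaches from about 0.325 to 0.775 m from the base axis. Payload 9.3 kg.
Tool frame: the origin (TCP) lies midway between the tips of the shut fingers; the grasp point (between the pads) lies 19 mm behind it; x points along the fingers, z is the direction in which the jaws open and shut, and the axes are right-handed (so a half turn about x gives the same grasp; the last joint's range is limited). The gripper opens to 85 mm and grips with 20 to 120 N. Pads are 22 mm wide; open, the fingers measure 114 mm over their backs; the gripper's body (76 mm by 85 mm) begins 54 mm behind the grasp point. The pads swing forward as they close: fully open they stand 13 mm farther back than shut.
Start: joints at [-1.426, 0.259, 0.021, 1.334, 0, 1.418], TCP at [0.161, -0.526, 0.231] pointing down, gripper open.
Joint ranges: [-3.04, 3.04], [-0.91, 1.82], [-1.04, 1.36], [-1.92, 1.95], [-1.52, 1.45], [-3.14, 3.14]. Speed limits (rad/s): [2.22, 2.22, 2.79, 3.14, 3.14, 3.14].

## Interface

Orientations are given as a rotation vector (axis times angle).
In Python, from workcell import ctrl, viewer gives the robot as it stands. The module is installed in compiled form; this text tells all that it offers.
- The arm moves only by the shell command python3 -m jog 'ROWS' [FORCE]. ROWS is JSON, a list of rows, each a list of 5 numbers: the opening, from 0 (shut) to 1 (fully open), then the shift along the tool's x, y, z in units of 30 mm (1.0 is 30 mm), then the turn about the tool's x in units of 5 degrees (1.0 is 5 degrees). In form: [[claw, tx, ty, tz, turn], ...]. A call has 1 to 20 rows; each row is the pose to reach, as a shift and turn from the pose measured when the call began, along the tool's axes at that moment; what a row does not reach only later rows make up. A row lasts 1/12 s, in which the tool goes at most 41.7 mm and 7.16 degrees, less where a joint would pass 70% of its speed; a pose out of reach is approached as far as the arm can. A call with a gripper value outside its range is refused whole. The fingers move at their own pace and stop on an object; FORCE is the grip in N (left out, the last holds). Time passes only in rows, so rows that repeat a pose let the fingers close. It gives the time, the measured TCP pose, the force and the opening at its end, in the units of the state.
- ctrl.read_state(): the state, without advancing time (a new reading comes with each control period).
- viewer.get_image(name): name is "side" or "top"; returns the picture (400x640x3 uint8, red, green, blue); there is no depth.
- viewer.camera_params(name): a dict with "fx", "fy", "cx", "cy" (pixels), "k1" (the pictures are not rectified: a ray, as slopes to the right and down, at radius r is drawn at 1 + k1 r^2 times it, then the intrinsics apply), "cam_to_world" (4x4, takes a point from camera to world coordinates). Camera axes: x right, y up, looking along -z (the intrinsics and any distortion apply to the point x, -y, -z); pixel columns grow to the right and rows downward; lengths in m; the calibration is good to about 2 mm. A picture is of the moment at which its call begins. camera_params takes no time and is no camera call.
- ctrl.job_done(): hands the job in, once; it reports no verdict.
The state is a dict: "clock": time; "joint_pos": joint angles; "qvel": joint speeds; "joint_efforts": joint torques, N m; "ee_pos": TCP position; "eef_rot": TCP orientation; "force": force on the tool from outside, world axes, zero at the start; "torque": the same for the moment, N m; "grip_width": finger opening in m.
Only numpy, scipy, OpenCV 4.12 (cv2) and the standard library are available. Lean on these libraries where they do the work, as an engineer would, in place of code of your own. Each camera call takes 0.05 s, during which the arm holds its last target.

## Task

The hedge trimmer has been stripped down: pick out its four toothed gears and put each into the parts dish of its own rank in size, the smallest gear in the smallest dish and so on up to the largest gear in the largest dish. Set each gear down without dropping it, lying flat on the floor of its dish with its hub up, and leave the motor and the smooth bearing ring where they are.

Things in the scene. Friction and masses are not known exactly. Their poses are not given: they have to be found in the camera images.
- gear_small: The smallest of four loose steel spur gears, lying flat with its hub up. Toothed disc 34 mm across the tips and 10 mm thick; from it a plain round hub, 22 mm in diameter, rises to 40 mm above the underside (a dark bore mark on its top). Origin: centre of the underside; z is the axis, up through the hub. About 100 g. Grip it across the hub, fingertips above the disc.
- gear_medium: The second-smallest of four loose steel spur gears, lying flat with its hub up. Toothed disc 46 mm across the tips and 10 mm thick; from it a plain round hub, 22 mm in diameter, rises to 40 mm above the underside (a dark bore mark on its top). Origin: centre of the underside; z is the axis, up through the hub. About 150 g. Grip it across the hub, fingertips above the disc.
- gear_large: The second-largest of four loose steel spur gears, lying flat with its hub up. Toothed disc 58 mm across the tips and 10 mm thick; from it a plain round hub, 22 mm in diameter, rises to 40 mm above the underside (a dark bore mark on its top). Origin: centre of the underside; z is the axis, up through the hub. About 200 g. Grip it across the hub, fingertips above the disc.
- gear_largest: The largest of four loose steel spur gears, lying flat with its hub up. Toothed disc 70 mm across the tips and 10 mm thick; from it a plain round hub, 22 mm in diameter, rises to 40 mm above the underside (a dark bore mark on its top). Origin: centre of the underside; z is the axis, up through the hub. About 280 g. Grip it across the hub, fingertips above the disc.
- dish_small: The smallest of four shallow round black parts dishes, stuck to the bench (it does not move). Inside diameter 58 mm, outside 66 mm, rim 12 mm above the bench, inner floor 3 mm above the bench. Origin: centre of the underside, on the bench; z up.
- dish_medium: The second-smallest of four shallow round black parts dishes, stuck to the bench (it does not move). Inside diameter 70 mm, outside 78 mm, rim 12 mm above the bench, inner floor 3 mm above the bench. Origin: centre of the underside, on the bench; z up.
- dish_large: The second-largest of four shallow round black parts dishes, stuck to the bench (it does not move). Inside diameter 82 mm, outside 90 mm, rim 12 mm above the bench, inner floor 3 mm above the bench. Origin: centre of the underside, on the bench; z up.
- dish_largest: The largest of four shallow round black parts dishes, stuck to the bench (it does not move). Inside diameter 94 mm, outside 102 mm, rim 12 mm above the bench, inner floor 3 mm above the bench. Origin: centre of the underside, on the bench; z up.
- motor: Bystander: loose electric motor standing upright, a plain round steel can 38 mm in diameter and 50 mm tall, with a thin shaft to 58 mm. Origin: centre of the underside. Not to be moved.
- bearing: Bystander: loose smooth steel bearing ring without teeth or hub, 40 mm outside and 20 mm inside diameter, 14 mm high, lying flat. Origin: centre of the underside. Not to be moved.
There are look-alikes about, which are no part of the job. Leave any brown look-alike of the gear_largest alone. What is shaped like the dish_large but brown or pink is not meant.

How it is judged:
At the end, for the whole second after the job is handed in: Each gear lies in the dish of its own size rank: centre within 14 mm of the dish's centre (the dish wall itself allows 12 mm), underside less than 6 mm above the bench (the dish floor is at 3 mm), hub up within 0.1 rad, at rest and not touched by the fingers (horizontal distance between gear_small and dish_small below 0.014 m and z of gear_small in the frame of dish_small below 0.006 m and angle between each of gear_small, gear_medium, gear_large, gear_largest's own z axis and vertical below 0.1 rad and linear speed of each of gear_small, gear_medium, gear_large, gear_largest below 0.02 m/s and angular speed of each of gear_small, gear_medium, gear_large, gear_largest below 0.2 rad/s and contact force between each of gear_small, gear_medium, gear_large, gear_largest and the fingers below 0.1 N and horizontal distance between gear_medium and dish_medium below 0.014 m and z of gear_medium in the frame of dish_medium below 0.006 m and horizontal distance between gear_large and dish_large below 0.014 m and z of gear_large in the frame of dish_large below 0.006 m and horizontal distance between gear_largest and dish_largest below 0.014 m and z of gear_largest in the frame of dish_largest below 0.006 m).
It fails at once if a gear is let fall or thrown: it moves faster than 0.9 m/s with no finger on it (a free fall of about 40 mm) ((linear speed of gear_small above 0.9 m/s and contact force between gear_small and the fingers below 0.05 N) or (linear speed of gear_medium above 0.9 m/s and contact force between gear_medium and the fingers below 0.05 N) or (linear speed of gear_large above 0.9 m/s and contact force between gear_large and the fingers below 0.05 N) or (linear speed of gear_largest above 0.9 m/s and contact force between gear_largest and the fingers below 0.05 N)).
It fails at once if the motor is moved more than 15 mm or knocked over (distance of motor from where it was at the start of the episode above 0.015 m or angle between motor's own z axis and vertical above 0.3 rad).
It fails at once if the bearing is moved more than 15 mm or knocked over (distance of bearing from where it was at the start of the episode above 0.015 m or angle between bearing's own z axis and vertical above 0.3 rad).
It also fails if it takes over 96 s, if anything falls off the work surface, if the arm or the gripper's body presses on something with over 40 N, if the wrist force passes 120 N, or if a joint passes its speed limit or range.

## Working session

There is one attempt and no reset: what is moved stays moved. The work goes in short steps, Python scripts to look and compute and a shell command to move; the robot and the scene stay as the last step left them, time stands still between calls to the robot, and variables do not carry over. Pictures are saved under pics/ and viewed, and the job is handed in when it is done.

```bash
mkdir -p pics
python3 - <<'E'
from workcell import ctrl, viewer
import cv2,json,numpy as np
for n in("top","side"):
    im=viewer.get_image(n); cv2.imwrite(f"pics/{n}0.png",im[:,:,::-1])
    print(n,viewer.camera_params(n))
print(ctrl.read_state())
E
```

```text
top {'fx': 383.6337772951494, 'fy': 383.6337772951494, 'cx': 322.05867502288527, 'cy': 197.2349646027601, 'k1': 0.02906348148152751, 'cam_to_world': array([[ 0.01604045,  0.99888633, -0.04437114,  0.53310031],
       [-0.99986917,  0.01611713,  0.00137076, -0.06279561],
       [ 0.00208436,  0.04434335,  0.99901418,  1.15813537],
       [ 0.        ,  0.        ,  0.        ,  1.        ]])}
side {'fx': 468.8046104714794, 'fy': 468.8046104714794, 'cx': 321.5406397859152, 'cy': 195.42243681690655, 'k1': -0.13465493385168792, 'cam_to_world': array([[-0.74906132,  0.40715859, -0.52261747, -0.00837554],
       [-0.66227121, -0.43943671,  0.60687085,  0.6634235 ],
       [ 0.01743538,  0.80069798,  0.59881445,  0.74752667],
       [ 0.        ,  0.        ,  0.        ,  1.        ]])}
{'clock': 0.1, 'joint_pos': array([-1.42558037e+00,  2.59125381e-01,  2.08508267e-02,  1.33370417e+00,
       -4.60152271e-05,  1.41819783e+00]), 'qvel': array([-3.09330602e-04, -1.48133390e-03,  1.76283793e-03,  1.46886046e-03,
        1.18787811e-03, -8.93854434e-05]), 'joint_efforts': array([ 7.52652122e-03, -5.56689191e+01,  3.45073199e+01,  1.15233715e-02,
       -8.59081570e-05, -3.51050836e-06]), 'ee_pos': array([ 0.16133394, -0.52554382,  0.23073752]), 'eef_rot': array([ 0.9878635 ,  1.33638199, -0.98652359]), 'force': array([0.21067322, 1.36214269, 0.01008862]), 'torque': array([-0.01476013, -0.0092552 , -0.00740903]), 'grip_width': 0.08532506974939627}
```

View pics/top0.png

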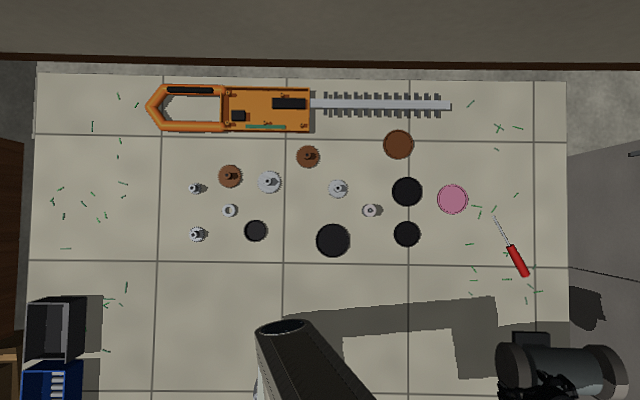

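View pics/side0.png

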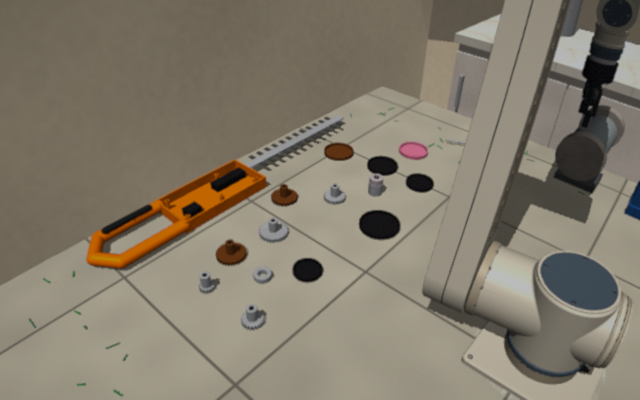

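```bash
cat > h.py <<'E'
import numpy as np, cv2
from workcell import ctrl, viewer
def KD(n):
    p=viewer.camera_params(n)
    K=np.array([[p['fx'],0,p['cx']],[0,p['fy'],p['cy']],[0,0,1.]]); return K,np.array([p['k1'],0,0,0,0.]),p['cam_to_world']
F=np.diag([1,-1,-1.])
def unproj(n,uv,z):
    K,D,T=KD(n); q=cv2.undistortPoints(np.array(uv,float).reshape(-1,1,2),K,D).reshape(-1,2)
    d=np.c_[q,np.ones(len(q))]@F@T[:3,:3].T; o=T[:3,3]
    return o+d*((z-o[2])/d[:,2])[:,None]
def proj(n,P):
    K,D,T=KD(n); X=(np.array(P,float).reshape(-1,3)-T[:3,3])@T[:3,:3]@F
    return cv2.projectPoints(X,np.zeros(3),np.zeros(3),K,D)[0].reshape(-1,2)
E
python3 - <<'E'
import cv2
t=cv2.imread('pics/top0.png');s=cv2.imread('pics/side0.png')
cv2.imwrite('pics/top0a.png',cv2.resize(t[140:265,180:310],None,fx=6,fy=4.6*6/4.6*0+4.7,interpolation=cv2.INTER_CUBIC) if 0 else cv2.resize(t[150:250,180:310],None,fx=6,fy=6,interpolation=cv2.INTER_CUBIC))
cv2.imwrite('pics/top0b.png',cv2.resize(t[170:265,305:435],None,fx=6,fy=6,interpolation=cv2.INTER_CUBIC))
cv2.imwrite('pics/side0a.png',cv2.resize(s[140:335,190:450],None,fx=3,fy=3,interpolation=cv2.INTER_CUBIC))
E
```

```text
(no output)
```

View pics/top0a.png

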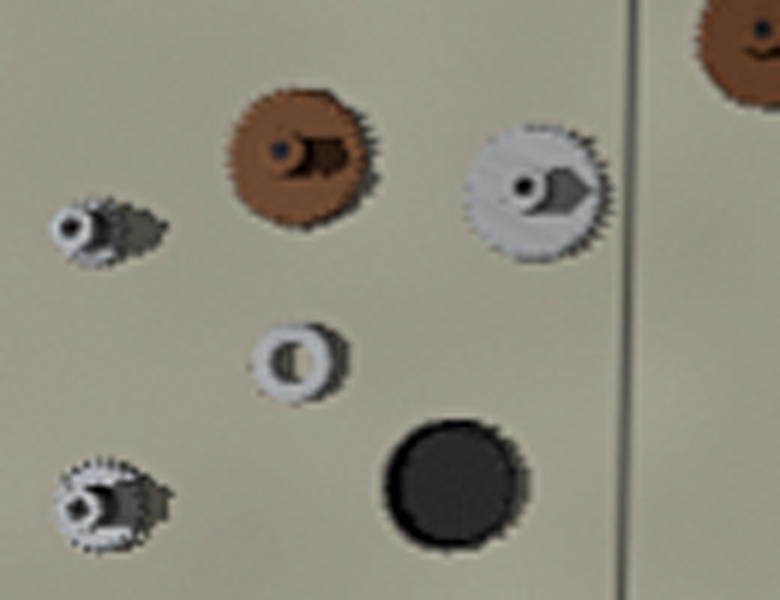

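View pics/top0b.png

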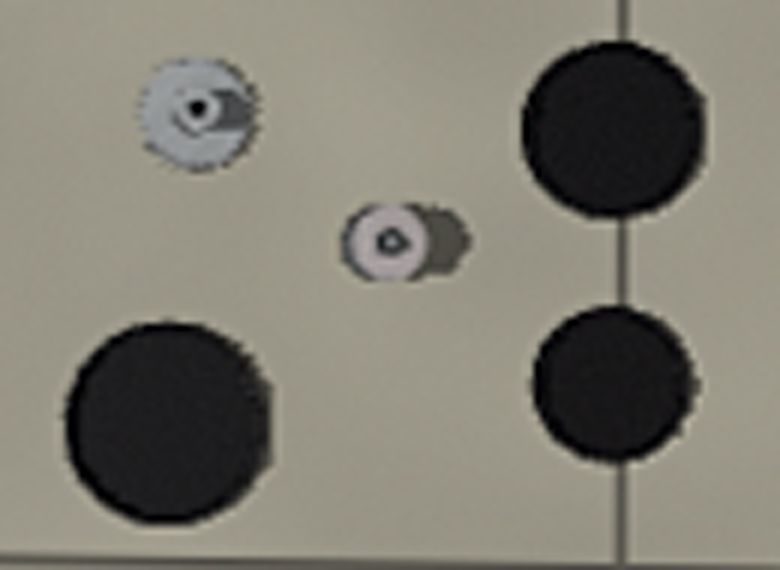

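View pics/side0a.png

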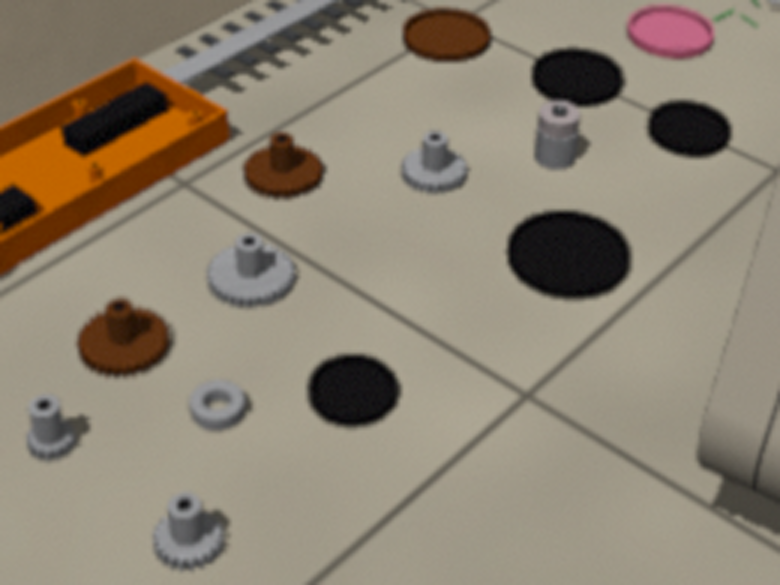

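Gears (top image px): steel at (192,188), 34 mm class; (193,235), medium; (338,188), large; (267,181), largest. The brown ones at (230,176) and (308,156) are look-alikes. Black dishes are at (255,231), (407,234), (407,192) and (333,240). I exclude the brown one at (398,144) and the pink one at (452,199). Next I measure.

```bash
cat > meas.py <<'E'
from h import *
def bore(n,im,u,v,r=4):
    g=cv2.cvtColor(im,cv2.COLOR_RGB2GRAY).astype(float)
    u0,v0=int(round(u)),int(round(v)); w=g[v0-r:v0+r+1,u0-r:u0+r+1]
    yy,xx=np.mgrid[v0-r:v0+r+1,u0-r:u0+r+1]; m=np.clip(110-w,0,None)*((xx-u)**2+(yy-v)**2<=6)
    return np.array([(xx*m).sum(),(yy*m).sum()])/m.sum()
E
python3 - <<'E'
from meas import *
T=cv2.imread('pics/top0.png')[:,:,::-1].copy();S=cv2.imread('pics/side0.png')[:,:,::-1].copy()
G=dict(small=((191.5,187.5),(43,404)),medium=((193,234.5),(183,504)),large=((337.5,187.6),(434,136)),largest=((267,180.8),(248,241)))
for k,(a,b) in G.items():
    b=(b[0]/3+190-.3,b[1]/3+140-.3)
    pa=bore('t',T,*a); pb=bore('s',S,*b)
    A=unproj('top',[pa],.04)[0];B=unproj('side',[pb],.04)[0]
    print(k,pa.round(1),pb.round(1),A[:2].round(4),B[:2].round(4),np.hypot(*A[:2]).round(3))
def dish(n,im,seed):
    m=(im.max(2)<48).astype(np.uint8)
    _,l,st,c=cv2.connectedComponentsWithStats(m); i=l[seed[1],seed[0]]
    cn=cv2.findContours((l==i).astype(np.uint8),cv2.RETR_EXTERNAL,cv2.CHAIN_APPROX_NONE)[0][0].reshape(-1,2)
    P=unproj(n,cn,.012)[:,:2]; lo,hi=P.min(0),P.max(0)
    return unproj(n,[c[i]],.012)[0][:2],(lo+hi)/2,hi-lo
for k,a,b in [('small',(255,231),(353,390)),('medium',(407,234),(690,128)),('large',(407,192),(577,75)),('largest',(333,240),(570,255))]:
    b=(b[0]//3+190,b[1]//3+140)
    for n,im,s in(('top',T,a),('side',S,b)): print(k,n,*[x.round(4) for x in dish(n,im,s)])
print(unproj('top',[(229.5,210),(371,210)],.0).round(3))
print(unproj('top',[(370.5,210)],.05).round(3))
E
```

```text
small [191.2 187.4] [204.1 274.5] [0.6051 0.3168] [0.6065 0.3156] 0.683
medium [192.6 234.3] [250.9 307.6] [0.4693 0.3084] [0.4705 0.308 ] 0.562
large [337.4 187.6] [334.5 185.3] [ 0.6117 -0.1087] [ 0.6133 -0.1094] 0.621
largest [266.9 180.6] [272.5 219.9] [0.6288 0.0976] [0.63   0.0969] 0.636
small top [0.4821 0.1343] [0.4832 0.1349] [0.0596 0.0625]
small side [0.478  0.1405] [0.4789 0.1404] [0.0651 0.0653]
medium top [ 0.4798 -0.3174] [ 0.4802 -0.3172] [0.0743 0.0743]
medium side [ 0.4754 -0.3094] [ 0.4757 -0.3101] [0.0761 0.081 ]
large top [ 0.606  -0.3169] [ 0.6054 -0.3165] [0.0869 0.0866]
large side [ 0.6016 -0.3097] [ 0.6018 -0.3099] [0.0893 0.0928]
largest top [ 0.4568 -0.0967] [ 0.4573 -0.0974] [0.0952 0.0984]
largest side [ 0.4527 -0.0888] [ 0.4538 -0.0905] [0.1001 0.1032]
[[ 0.542  0.214  0.   ]
 [ 0.548 -0.213  0.   ]]
[[ 0.548 -0.205  0.05 ]]
```

```bash
cat > dish.py <<'E'
from meas import *
from scipy.optimize import fsolve
T=cv2.imread('pics/top0.png')[:,:,::-1].copy();S=cv2.imread('pics/side0.png')[:,:,::-1].copy()
a=np.linspace(0,2*np.pi,90,endpoint=False)
def sil(n,c,R):
    P=np.vstack([np.c_[c[0]+R*np.cos(a),c[1]+R*np.sin(a),0*a+z] for z in(0,.012)])
    h=cv2.convexHull(proj(n,P).astype(np.float32)); M=cv2.moments(h)
    return np.array([M['m10'],M['m01']])/M['m00'],M['m00']
for k,R,pa,pb in [('small',.033,(255,231),(353,390)),('medium',.039,(407,234),(690,128)),('large',.045,(407,192),(577,75)),('largest',.051,(333,240),(570,255))]:
    pb=(pb[0]//3+190,pb[1]//3+140)
    for n,im,s in(('top',T,pa),('side',S,pb)):
      for th in(40,55,70):
        _,l,st,c=cv2.connectedComponentsWithStats((im.max(2)<th).astype(np.uint8)); i=l[s[1],s[0]]
        if i==0: continue
        x=fsolve(lambda q:sil(n,q,R)[0]-c[i],unproj(n,[c[i]],.006)[0][:2])
        print(k,n,th,x.round(4),'area',st[i,4],round(sil(n,x,R)[1]))
E
python3 dish.py
```

```text
small top 55 [0.4825 0.1349] area 373 400
small top 70 [0.4825 0.1339] area 395 400
small side 40 [0.4827 0.1354] area 508 632
small side 55 [0.4826 0.1356] area 534 633
small side 70 [0.4826 0.1359] area 553 633
medium top 40 [ 0.4799 -0.3181] area 516 561
medium top 55 [ 0.48   -0.3183] area 537 561
medium top 70 [ 0.4799 -0.3185] area 542 562
medium side 40 [ 0.4796 -0.3182] area 357 451
medium side 55 [ 0.4798 -0.3183] area 374 451
medium side 70 [ 0.48   -0.3183] area 390 451
large top 40 [ 0.6066 -0.3179] area 679 732
large top 55 [ 0.6065 -0.318 ] area 695 732
large top 70 [ 0.6065 -0.318 ] area 705 732
large side 40 [ 0.6073 -0.3185] area 410 514
large side 55 [ 0.6075 -0.3187] area 426 513
large side 70 [ 0.6073 -0.319 ] area 441 513
largest top 40 [ 0.4568 -0.0964] area 863 929
largest top 55 [ 0.4571 -0.0973] area 898 929
largest top 70 [ 0.4573 -0.0977] area 915 929
largest side 40 [ 0.4577 -0.0964] area 878 1027
largest side 55 [ 0.4572 -0.0962] area 904 1028
largest side 70 [ 0.4572 -0.0963] area 924 1027
```

```bash
cat > go.py <<'E'
import sys
from h import *
from scipy.spatial.transform import Rotation as R
s=ctrl.read_state(); M=R.from_rotvec(s['eef_rot']).as_matrix(); p=s['ee_pos']
print('t',round(s['clock'],2),'tcp',p.round(4),'grip',round(s['grip_width'],4),'F',s['force'].round(1),'j',s['joint_pos'].round(2))
if len(sys.argv)<2: print(M.round(3))
for a in sys.argv[1:]:
    t=np.array([float(x) for x in a.split(',')]); print(a,((t-p)@M/.03).round(3))
E
python3 go.py; python3 go.py .606,.316,.10 .606,.316,.014
```

```text
t 0.1 tcp [ 0.1613 -0.5255  0.2307] grip 0.0853 F [0.2 1.4 0. ] j [-1.43  0.26  0.02  1.33 -0.    1.42]
[[-0.     0.956  0.293]
 [ 0.001  0.293 -0.956]
 [-1.     0.    -0.001]]
t 0.1 tcp [ 0.1613 -0.5255  0.2307] grip 0.0853 F [0.2 1.4 0. ] j [-1.43  0.26  0.02  1.33 -0.    1.42]
.606,.316,.10 [  4.387  22.4   -22.462]
.606,.316,.014 [  7.254  22.4   -22.459]
```

```bash
python3 go.py .6125,-.109,.10 .6125,-.109,.014
```

```text
t 0.1 tcp [ 0.1613 -0.5255  0.2307] grip 0.0853 F [0.2 1.4 0. ] j [-1.43  0.26  0.02  1.33 -0.    1.42]
.6125,-.109,.10 [ 4.371 18.451 -8.856]
.6125,-.109,.014 [ 7.237 18.45  -8.852]
```

```bash
python3 -m jog '[[0.7,0.3,2,-1,0],[0.7,0.6,4,-2,0],[0.7,1,6,-3,0],[0.7,1,8,-4,0],[0.7,1,10,-5,0],[0.7,1,12,-6,0],[0.7,2,14,-7,0],[0.7,3,16,-8,0],[0.7,3.5,17.5,-8.5,0],[0.7,4,18.45,-8.85,0],[0.7,4,18.45,-8.85,0],[0.7,4,18.45,-8.85,0],[0.7,4,18.45,-8.85,0],[0.7,4,18.45,-8.85,0],[0.7,4,18.45,-8.85,0]]' 40; python3 go.py .6125,-.109,.10 .6125,-.109,.014
```

```text
clock: 1.35
ee_pos: [0.6114, -0.1094, 0.1111]
eef_rot: [0.988, 1.337, -0.987]
force: [0.5, -0.3, 0.8]
grip_width: 0.06
t 1.35 tcp [ 0.6114 -0.1094  0.1111] grip 0.06 F [ 0.5 -0.3  0.8] j [-0.31  0.43 -0.03  1.11  0.    2.53]
.6125,-.109,.10 [ 0.369  0.041 -0.001]
.6125,-.109,.014 [3.235e+00 4.200e-02 3.000e-03]
```

```bash
python3 -m jog '[[0.7,0.7,0.04,0,0],[0.7,1.4,0.04,0,0],[0.7,1.6,0.04,0,0],[0.7,1.6,0.04,0,0],[0.7,1.6,0.04,0,0]]' ; python3 go.py .6125,-.109,.014
python3 - <<'E'
from h import *
for n,(u,v,x,y) in dict(side=(235,95,200,150),top=(290,140,100,75)).items():
    im=viewer.get_image(n)[v:v+y,u:u+x,::-1]; f=400/x
    cv2.imwrite(f'pics/p1{n}.png',cv2.resize(im,None,fx=f,fy=f,interpolation=cv2.INTER_CUBIC))
a=cv2.imread('pics/p1side.png');b=cv2.imread('pics/p1top.png');cv2.imwrite('pics/p1.png',np.hstack([a,b]))
E
```

```text
clock: 1.77
ee_pos: [0.6123, -0.1093, 0.0635]
eef_rot: [0.988, 1.337, -0.987]
force: [-0.2, -0.2, 0.2]
grip_width: 0.06
t 1.77 tcp [ 0.6123 -0.1093  0.0635] grip 0.06 F [-0.2 -0.2  0.2] j [-0.31  0.47 -0.1   1.01  0.    2.53]
.6125,-.109,.014 [ 1.649  0.009 -0.006]
```

View pics/p1.png

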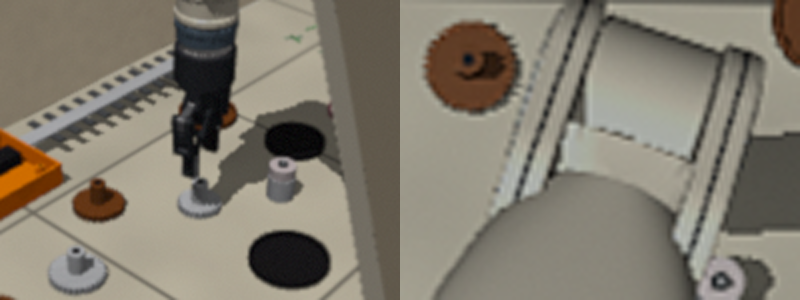

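The side view shows the open fingers straddling the hub at crop (200,188). The top view is blocked by the arm. I'll descend and grip.

```bash
python3 -m jog '[[0.7,0.6,0,0,0],[0.7,1.2,0,0,0],[0.7,1.65,0,0,0],[0.7,1.65,0,0,0],[0.7,1.65,0,0,0],[0.1,1.65,0,0,0],[0.1,1.65,0,0,0],[0.1,1.65,0,0,0],[0.1,1.65,0,0,0],[0.1,1.65,0,0,0],[0.1,1.65,0,0,0],[0.1,1.65,0,0,0]]' 50; python3 go.py .607,-.318,.10
```

```text
clock: 2.87
ee_pos: [0.6136, -0.1099, 0.0164]
eef_rot: [0.989, 1.333, -0.986]
force: [-0.5, -0.1, 6.1]
grip_width: 0.0203
t 2.87 tcp [ 0.6136 -0.1099  0.0164] grip 0.0203 F [-0.5 -0.1  6.1] j [-0.31  0.51 -0.16  0.9   0.    2.53]
.607,-.318,.10 [-2.786 -2.233  6.57 ]
```

```bash
python3 -m jog '[[0.1,-0.3,0,0,0],[0.1,-0.9,0,0,0],[0.1,-1.7,0,0,0],[0.1,-2.5,0,0,0],[0.1,-2.8,0,0,0],[0.1,-2.8,0,0,0],[0.1,-2.8,0,0,0]]' ; python3 go.py .607,-.318,.10
python3 - <<'E'
from h import *
for n,(u,v,x,y) in dict(side=(235,95,200,150)).items():
    im=viewer.get_image(n)[v:v+y,u:u+x,::-1]; f=800/x
    cv2.imwrite(f'pics/p2.png',cv2.resize(im,None,fx=f,fy=f,interpolation=cv2.INTER_CUBIC))
E
```

```text
clock: 3.45
ee_pos: [0.6133, -0.1099, 0.1004]
eef_rot: [0.989, 1.332, -0.986]
force: [0.0, -0.2, -2.4]
grip_width: 0.0203
t 3.45 tcp [ 0.6133 -0.1099  0.1004] grip 0.0203 F [ 0.  -0.2 -2.4] j [-0.31  0.44 -0.04  1.08  0.    2.53]
.607,-.318,.10 [ 0.013 -2.232  6.572]
```

View pics/p2.png

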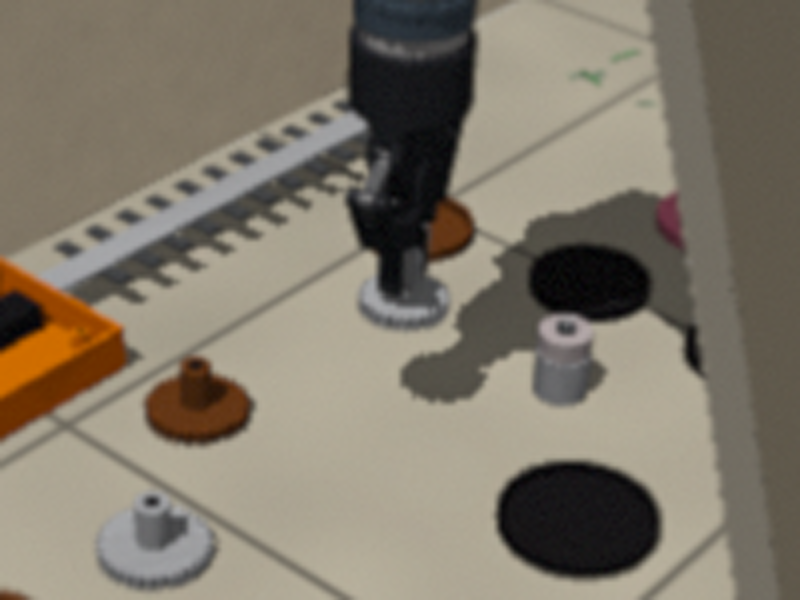

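The large gear is held clear of the bench, disc at crop (405,302) and level, with −2.4 N on the wrist. I'll carry it to the dish at (0.607,−0.318).

```bash
python3 -m jog '[[0.1,0,-0.2,0.5,0],[0.1,0,-0.5,1.5,0],[0.1,0,-0.8,2.5,0],[0.1,0,-1.2,3.5,0],[0.1,0,-1.5,4.5,0],[0.1,0,-1.8,5.5,0],[0.1,0,-2.1,6.2,0],[0.1,0,-2.23,6.57,0],[0.1,0,-2.23,6.57,0],[0.1,0.7,-2.23,6.57,0],[0.1,1.4,-2.23,6.57,0],[0.1,1.9,-2.23,6.57,0],[0.1,1.9,-2.23,6.57,0],[0.1,1.9,-2.23,6.57,0]]' ; python3 go.py .607,-.318,.0195
python3 - <<'E'
from h import *
for n,(u,v,x,y) in dict(side=(300,80,160,120)).items():
    im=viewer.get_image(n)[v:v+y,u:u+x,::-1]; f=800/x
    cv2.imwrite(f'pics/p3.png',cv2.resize(im,None,fx=f,fy=f,interpolation=cv2.INTER_CUBIC))
E
```

```text
clock: 4.67
ee_pos: [0.6062, -0.3161, 0.0413]
eef_rot: [0.988, 1.337, -0.986]
force: [0.5, 0.3, -1.0]
grip_width: 0.0201
t 4.67 tcp [ 0.6062 -0.3161  0.0413] grip 0.0201 F [ 0.5  0.3 -1. ] j [-0.6   0.58  0.05  1.04  0.    2.24]
.607,-.318,.0195 [0.726 0.006 0.07 ]
```

View pics/p3.png

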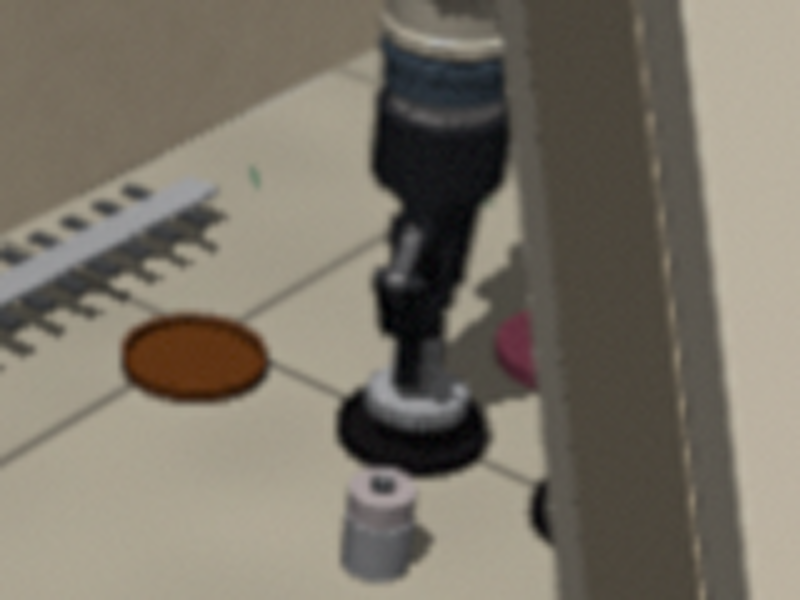

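The gear hangs centred over the black dish (crop 413,425). I'll lower it to the floor, TCP about 0.0194.

```bash
python3 -m jog '[[0.1,0.25,0,0.07,0],[0.1,0.5,0,0.07,0],[0.1,0.65,0,0.07,0],[0.1,0.74,0,0.07,0],[0.1,0.74,0,0.07,0],[0.1,0.74,0,0.07,0]]' ; python3 go.py .607,-.318,.0195
```

```text
clock: 5.22
ee_pos: [0.6075, -0.3188, 0.0203]
eef_rot: [0.988, 1.335, -0.986]
force: [-0.1, -0.9, -1.4]
grip_width: 0.0202
t 5.22 tcp [ 0.6075 -0.3188  0.0203] grip 0.0202 F [-0.1 -0.9 -1.4] j [-0.61  0.6   0.02  0.99  0.    2.24]
.607,-.318,.0195 [ 0.027 -0.008 -0.03 ]
```

```bash
python3 -m jog '[[0.1,0.05,0,0,0],[0.1,0.08,0,0,0],[0.1,0.08,0,0,0]]'; python3 -m jog '[[0.3,0,0,0,0],[0.5,0,0,0,0],[0.6,0,0,0,0],[0.7,0,0,0,0],[0.7,0,0,0,0],[0.7,-0.5,0,0,0],[0.7,-1.5,0,0,0],[0.7,-2.5,0,0,0],[0.7,-3,0,0,0],[0.7,-3,0,0,0]]'; python3 go.py .6295,.097,.11  .6295,.097,.014
```

```text
clock: 5.47
ee_pos: [0.6077, -0.319, 0.0194]
eef_rot: [0.988, 1.333, -0.985]
force: [-3.0, 3.0, 9.2]
grip_width: 0.0203
clock: 6.3
ee_pos: [0.609, -0.32, 0.1137]
eef_rot: [0.987, 1.327, -0.984]
force: [0.3, -0.7, 0.0]
grip_width: 0.0597
t 6.3 tcp [ 0.609  -0.32    0.1137] grip 0.0597 F [ 0.3 -0.7  0. ] j [-0.61  0.54  0.16  1.18  0.    2.24]
.6295,.097,.11 [  0.078   4.734 -13.086]
.6295,.097,.014 [  3.278   4.713 -13.105]
```

```bash
python3 -m jog '[[0.7,0,0.3,-0.8,-0.5],[0.7,0,0.7,-2,-1],[0.7,0,1.1,-3,-2],[0.7,0,1.5,-4,-3],[0.7,0,1.8,-5,-4],[0.7,0,2.2,-6,-5],[0.7,0,2.5,-7,-6],[0.7,0,2.9,-8,-7],[0.7,0,3.3,-9,-7],[0.7,0,3.6,-10,-7],[0.7,0,4,-11,-7],[0.7,0,4.3,-12,-7],[0.7,0,4.6,-12.7,-7],[0.7,0,4.73,-13.09,-7],[0.7,0,4.73,-13.09,-7],[0.7,0,4.73,-13.09,-7],[0.7,0,4.73,-13.09,-7]]'; python3 go.py .6295,.097,.06  .6295,.097,.014
python3 - <<'E'
from h import *
im=viewer.get_image('side')[:,:,::-1]; 
b=cv2.resize(im[130:310,190:430],None,fx=3,fy=3,interpolation=cv2.INTER_CUBIC)
cv2.imwrite('pics/p4.png',b)
im=viewer.get_image('top')[:,:,::-1]; cv2.imwrite('pics/p4t.png',cv2.resize(im[140:260,330:490],None,fx=5,fy=5,interpolation=cv2.INTER_CUBIC))
E
```

```text
clock: 7.72
ee_pos: [0.6293, 0.0961, 0.112]
eef_rot: [0.517, 1.499, -0.519]
force: [0.7, -0.7, 0.3]
grip_width: 0.0596
t 7.72 tcp [0.6293 0.0961 0.112 ] grip 0.0596 F [ 0.7 -0.7  0.3] j [ 0.02  0.45  0.01  1.12 -0.    2.26]
.6295,.097,.06 [ 1.732  0.027 -0.028]
.6295,.097,.014 [ 3.265  0.025 -0.041]
```

View pics/p4.png

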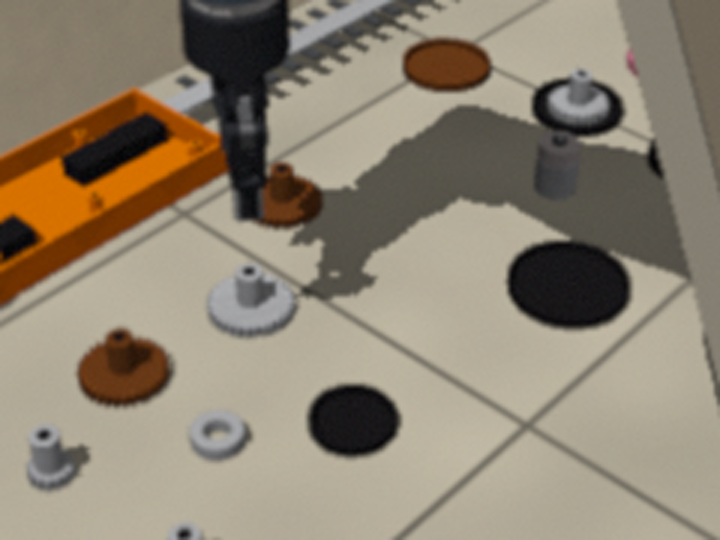

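View pics/p4t.png

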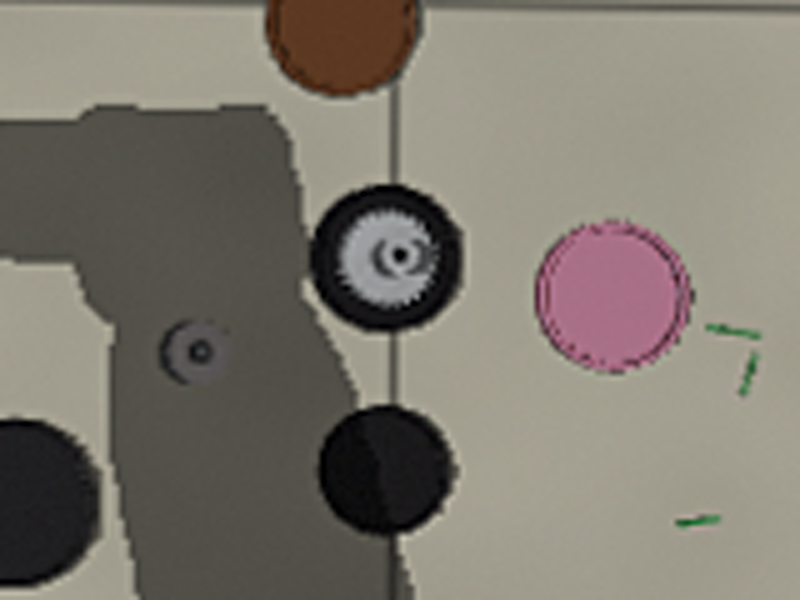

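The large gear sits centred in its black dish (top crop 388,257). The motor and all the others look undisturbed, and the open jaws are over the largest gear (side crop 250,270). I'll descend and grip.

```bash
python3 -m jog '[[0.7,0.8,0.03,-0.03,0],[0.7,1.6,0.03,-0.03,0],[0.7,2.4,0.03,-0.03,0],[0.7,3,0.03,-0.04,0],[0.7,3.25,0.03,-0.04,0],[0.7,3.25,0.03,-0.04,0],[0.7,3.25,0.03,-0.04,0],[0.1,3.25,0.03,-0.04,0],[0.1,3.25,0.03,-0.04,0],[0.1,3.25,0.03,-0.04,0],[0.1,3.25,0.03,-0.04,0],[0.1,3.25,0.03,-0.04,0],[0.1,3.25,0.03,-0.04,0]]' 60; python3 -m jog '[[0.1,-0.3,0,0,0],[0.1,-0.9,0,0,0],[0.1,-1.7,0,0,0],[0.1,-2.5,0,0,0],[0.1,-2.8,0,0,0],[0.1,-2.8,0,0,0],[0.1,-2.8,0,0,0]]' ; python3 go.py .457,-.0967,.10
```

```text
clock: 8.9
ee_pos: [0.6303, 0.0968, 0.0161]
eef_rot: [0.518, 1.497, -0.519]
force: [-1.9, -1.3, 6.4]
grip_width: 0.0201
clock: 9.48
ee_pos: [0.6294, 0.0971, 0.0999]
eef_rot: [0.518, 1.497, -0.519]
force: [-0.8, 0.0, -2.8]
grip_width: 0.0202
t 9.48 tcp [0.6294 0.0971 0.0999] grip 0.0202 F [-0.8  0.  -2.8] j [ 0.02  0.46 -0.01  1.09 -0.    2.26]
.457,-.0967,.10 [-0.034 -8.63  -0.548]
```

```bash
python3 -m jog '[[0.1,0,-0.4,0,0],[0.1,0,-1.2,-0.1,0],[0.1,0,-2.2,-0.1,0],[0.1,0,-3.2,-0.2,0],[0.1,0,-4.2,-0.2,0],[0.1,0,-5.2,-0.3,0],[0.1,0,-6.2,-0.4,0],[0.1,0,-7.2,-0.5,0],[0.1,0,-8,-0.55,0],[0.1,0,-8.4,-0.55,0],[0.1,0,-8.63,-0.55,0],[0.1,0.5,-8.63,-0.55,0],[0.1,1.2,-8.63,-0.55,0],[0.1,1.8,-8.63,-0.55,0],[0.1,1.8,-8.63,-0.55,0],[0.1,1.8,-8.63,-0.55,0]]' ; python3 go.py .457,-.0967,.019
python3 - <<'E'
from h import *
for n,(u,v,x,y) in dict(side=(300,120,160,120)).items():
    im=viewer.get_image(n)[v:v+y,u:u+x,::-1]; f=800/x
    cv2.imwrite(f'pics/p5.png',cv2.resize(im,None,fx=f,fy=f,interpolation=cv2.INTER_CUBIC))
E
```

```text
clock: 10.82
ee_pos: [0.4571, -0.0963, 0.0442]
eef_rot: [0.518, 1.5, -0.518]
force: [-0.1, -0.2, -2.8]
grip_width: 0.0199
t 10.82 tcp [ 0.4571 -0.0963  0.0442] grip 0.0199 F [-0.1 -0.2 -2.8] j [-0.39  0.25 -0.5   0.8   0.    1.85]
.457,-.0967,.019 [ 0.84  -0.013 -0.   ]
```

View pics/p5.png

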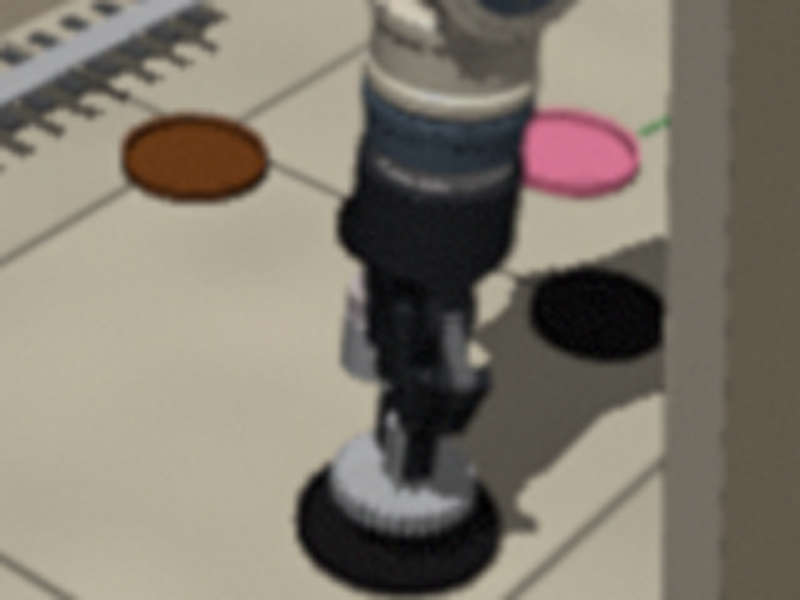

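The largest gear hangs over the largest black dish (crop 400,525). I'll lower and release.

```bash
python3 -m jog '[[0.1,0.25,0,0,0],[0.1,0.5,0,0,0],[0.1,0.7,0,0,0],[0.1,0.82,0,0,0],[0.1,0.87,0,0,0],[0.1,0.87,0,0,0]]';  python3 go.py
```

```text
clock: 11.37
ee_pos: [0.4578, -0.0966, 0.019]
eef_rot: [0.518, 1.498, -0.518]
force: [-1.5, 0.6, 1.8]
grip_width: 0.0202
t 11.37 tcp [ 0.4578 -0.0966  0.019 ] grip 0.0202 F [-1.5  0.6  1.8] j [-0.39  0.29 -0.54  0.74  0.    1.85]
[[ 0.009  0.615  0.788]
 [-0.003  0.788 -0.615]
 [-1.     0.003  0.009]]
```

```bash
python3 -m jog '[[0.3,0,0,0,0],[0.5,0,0,0,0],[0.6,0,0,0,0],[0.7,0,0,0,0],[0.7,0,0,0,0],[0.7,-0.5,0,0,0],[0.7,-1.5,0,0,0],[0.7,-2.5,0,0,0],[0.7,-3,0,0,0],[0.7,-3,0,0,0]]'; python3 go.py .47,.308,.11  .47,.308,.014
```

```text
clock: 12.2
ee_pos: [0.4586, -0.0969, 0.1123]
eef_rot: [0.517, 1.492, -0.518]
force: [-0.1, 0.7, 0.2]
grip_width: 0.0599
t 12.2 tcp [ 0.4586 -0.0969  0.1123] grip 0.0599 F [-0.1  0.7  0.2] j [-0.39  0.18 -0.4   0.98  0.    1.85]
.47,.308,.11 [ 8.0000e-03  1.0873e+01 -8.0070e+00]
.47,.308,.014 [ 3.207 10.858 -8.054]
```

```bash
python3 -m jog '[[0.7,0,0.4,-0.3,0],[0.7,0,1.2,-0.9,0],[0.7,0,2.2,-1.6,0],[0.7,0,3.2,-2.3,0],[0.7,0,4.2,-3.1,0],[0.7,0,5.2,-3.8,0],[0.7,0,6.2,-4.5,0],[0.7,0,7.2,-5.3,0],[0.7,0,8.2,-6,0],[0.7,0,9.2,-6.8,0],[0.7,0,10,-7.4,0],[0.7,0,10.6,-7.8,0],[0.7,0.5,10.87,-8.01,0],[0.7,0.5,10.87,-8.01,0],[0.7,0.5,10.87,-8.01,0]]'; python3 go.py; python3 go.py .47,.308,.014
python3 - <<'E'
from h import *
im=viewer.get_image('side')[:,:,::-1]; 
b=cv2.resize(im[190:370,190:430],None,fx=3,fy=3,interpolation=cv2.INTER_CUBIC)
cv2.imwrite('pics/p6.png',b)
im=viewer.get_image('top')[:,:,::-1]; cv2.imwrite('pics/p6t.png',cv2.resize(im[150:260,230:430],None,fx=4,fy=4,interpolation=cv2.INTER_CUBIC))
E
```

```text
clock: 13.45
ee_pos: [0.4691, 0.3078, 0.0937]
eef_rot: [0.515, 1.495, -0.519]
force: [0.5, -1.0, 0.5]
grip_width: 0.0598
t 13.45 tcp [0.4691 0.3078 0.0937] grip 0.0598 F [ 0.5 -1.   0.5] j [ 0.44  0.35 -0.21  1.   -0.01  2.67]
[[ 0.012  0.614  0.789]
 [-0.007  0.789 -0.614]
 [-1.     0.002  0.014]]
t 13.45 tcp [0.4691 0.3078 0.0937] grip 0.0598 F [ 0.5 -1.   0.5] j [ 0.44  0.35 -0.21  1.   -0.01  2.67]
.47,.308,.014 [ 2.658  0.021 -0.016]
```

View pics/p6.png

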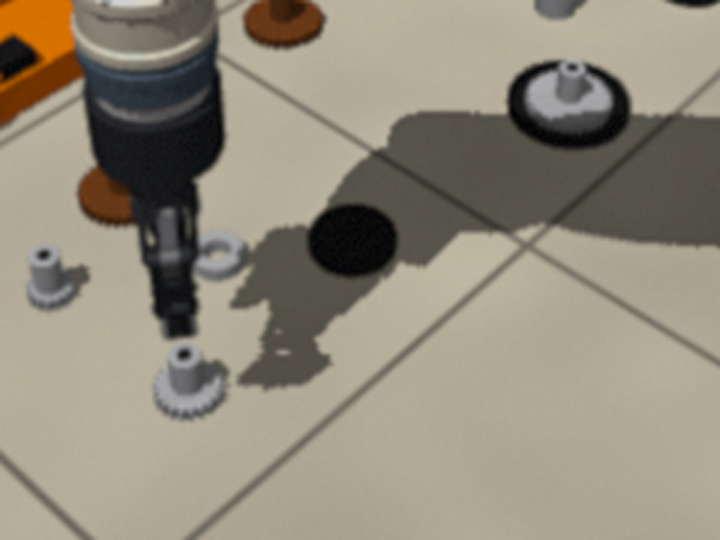

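View pics/p6t.png

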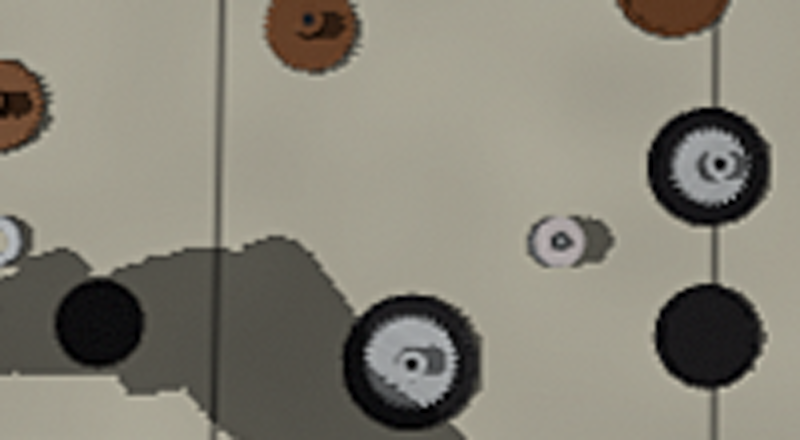

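The largest gear is centred in its dish (top crop 410,362). The gripper stands over the medium gear (side crop 185,375). Next I grip it.

```bash
python3 -m jog '[[0.7,0.7,0.02,-0.02,0],[0.7,1.5,0.02,-0.02,0],[0.7,2.2,0.02,-0.02,0],[0.7,2.65,0.02,-0.02,0],[0.7,2.65,0.02,-0.02,0],[0.7,2.65,0.02,-0.02,0],[0.1,2.65,0.02,-0.02,0],[0.1,2.65,0.02,-0.02,0],[0.1,2.65,0.02,-0.02,0],[0.1,2.65,0.02,-0.02,0],[0.1,2.65,0.02,-0.02,0],[0.1,2.65,0.02,-0.02,0]]' 50; python3 -m jog '[[0.1,-0.3,0,0,0],[0.1,-0.9,0,0,0],[0.1,-1.7,0,0,0],[0.1,-2.5,0,0,0],[0.1,-2.8,0,0,0],[0.1,-2.8,0,0,0],[0.1,-2.8,0,0,0]]' ; python3 go.py .48,-.318,.10
```

```text
clock: 14.55
ee_pos: [0.4715, 0.3078, 0.017]
eef_rot: [0.518, 1.491, -0.518]
force: [-1.3, -1.1, 6.9]
grip_width: 0.0207
clock: 15.13
ee_pos: [0.4702, 0.3082, 0.101]
eef_rot: [0.518, 1.49, -0.517]
force: [0.4, -0.7, -1.0]
grip_width: 0.0201
t 15.13 tcp [0.4702 0.3082 0.101 ] grip 0.0201 F [ 0.4 -0.7 -1. ] j [ 0.44  0.34 -0.2   1.01 -0.01  2.67]
.48,-.318,.10 [  0.144 -16.25   13.106]
```

```bash
python3 -m jog '[[0.1,0,-0.4,0.3,0],[0.1,0,-1.2,1,0],[0.1,0,-2.2,1.8,0],[0.1,0,-3.2,2.6,0],[0.1,0,-4.2,3.4,0],[0.1,0,-5.2,4.2,0],[0.1,0,-6.2,5,0],[0.1,0,-7.2,5.8,0],[0.1,0,-8.2,6.6,0],[0.1,0,-9.2,7.4,0],[0.1,0,-10.2,8.2,0],[0.1,0,-11.2,9,0],[0.1,0,-12.2,9.8,0],[0.1,0,-13.2,10.6,0],[0.1,0,-14.2,11.4,0],[0.1,0,-15.2,12.2,0],[0.1,0,-15.8,12.7,0],[0.1,0,-16.25,13.1,0],[0.1,0,-16.25,13.1,0],[0.1,0,-16.25,13.1,0]]' ; python3 go.py .48,-.318,.045
```

```text
clock: 16.8
ee_pos: [0.4784, -0.3185, 0.1024]
eef_rot: [0.521, 1.493, -0.518]
force: [0.4, 1.0, -1.9]
grip_width: 0.0202
t 16.8 tcp [ 0.4784 -0.3185  0.1024] grip 0.0202 F [ 0.4  1.  -1.9] j [-0.74  0.36 -0.17  1.03  0.01  1.5 ]
.48,-.318,.045 [1.913 0.033 0.008]
```

```bash
python3 -m jog '[[0.1,0.6,0.03,0,0],[0.1,1.3,0.03,0,0],[0.1,1.9,0.03,0,0],[0.1,1.9,0.03,0,0],[0.1,1.9,0.03,0,0]]' ; python3 go.py .48,-.318,.0195
python3 - <<'E'
from h import *
for n,(u,v,x,y) in dict(side=(320,100,160,120)).items():
    im=viewer.get_image(n)[v:v+y,u:u+x,::-1]; f=800/x
    cv2.imwrite(f'pics/p7.png',cv2.resize(im,None,fx=f,fy=f,interpolation=cv2.INTER_CUBIC))
im=viewer.get_image('top')[:,:,::-1]; cv2.imwrite('pics/p7t.png',cv2.resize(im[160:270,330:490],None,fx=5,fy=5,interpolation=cv2.INTER_CUBIC))
E
```

```text
clock: 17.22
ee_pos: [0.4789, -0.3164, 0.0446]
eef_rot: [0.522, 1.496, -0.517]
force: [-0.5, 0.2, -0.7]
grip_width: 0.0205
t 17.22 tcp [ 0.4789 -0.3164  0.0446] grip 0.0205 F [-0.5  0.2 -0.7] j [-0.73  0.41 -0.26  0.9   0.01  1.5 ]
.48,-.318,.0195 [ 0.836 -0.024  0.053]
```

View pics/p7.png

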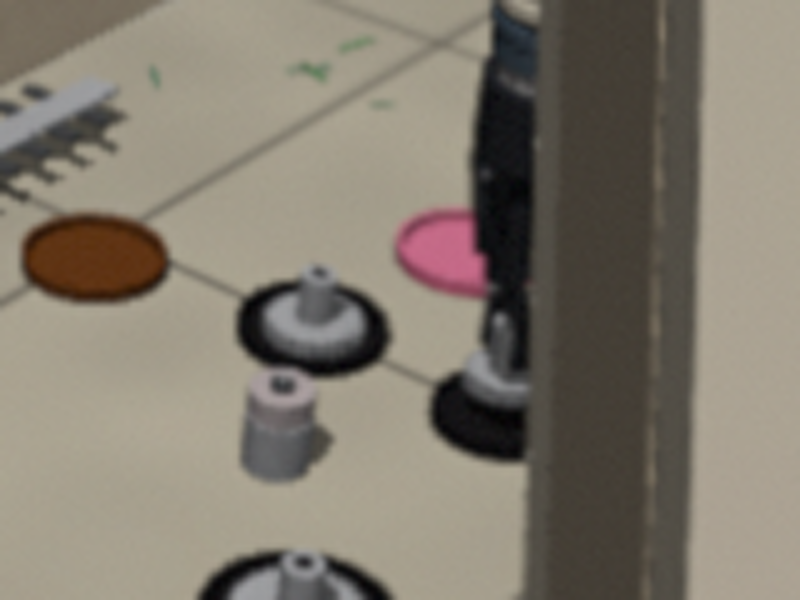

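View pics/p7t.png

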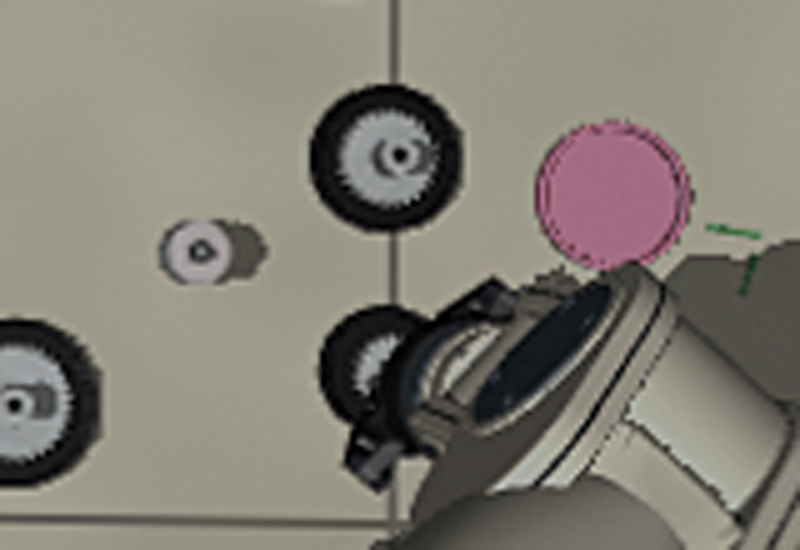

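The medium gear hangs over the medium black dish (top crop 380,370). I'll lower it.

```bash
python3 -m jog '[[0.1,0.25,-0.02,0.05,0],[0.1,0.5,-0.02,0.05,0],[0.1,0.7,-0.02,0.05,0],[0.1,0.8,-0.02,0.05,0],[0.1,0.85,-0.02,0.05,0],[0.1,0.85,-0.02,0.05,0]]';  python3 go.py
```

```text
clock: 17.82
ee_pos: [0.4811, -0.319, 0.0204]
eef_rot: [0.521, 1.493, -0.518]
force: [0.2, 0.1, -1.4]
grip_width: 0.0203
t 17.82 tcp [ 0.4811 -0.319   0.0204] grip 0.0203 F [ 0.2  0.1 -1.4] j [-0.73  0.44 -0.28  0.84  0.01  1.5 ]
[[ 0.014  0.617  0.787]
 [-0.003  0.787 -0.617]
 [-1.     0.006  0.013]]
```

```bash
python3 -m jog '[[0.1,0.04,0,0,0],[0.1,0.07,0,0,0],[0.1,0.07,0,0,0]]'; python3 -m jog '[[0.3,0,0,0,0],[0.5,0,0,0,0],[0.6,0,0,0,0],[0.7,0,0,0,0],[0.7,0,0,0,0],[0.7,-0.5,0,0,0],[0.7,-1.5,0,0,0],[0.7,-2.5,0,0,0],[0.7,-3,0,0,0],[0.7,-3,0,0,0]]'; python3 go.py .606,.316,.11
```

```text
clock: 18.07
ee_pos: [0.4813, -0.3192, 0.0199]
eef_rot: [0.52, 1.492, -0.518]
force: [-3.7, 3.7, 13.9]
grip_width: 0.0202
clock: 18.9
ee_pos: [0.4813, -0.32, 0.1135]
eef_rot: [0.518, 1.486, -0.519]
force: [-0.3, -0.7, -0.4]
grip_width: 0.0597
t 18.9 tcp [ 0.4813 -0.32    0.1135] grip 0.0597 F [-0.3 -0.7 -0.4] j [-0.74  0.35 -0.15  1.05  0.01  1.5 ]
.606,.316,.11 [ 0.031 19.254 -9.8  ]
```

```bash
python3 -m jog '[[0.7,0,0.6,-0.3,0],[0.7,0,1.7,-0.9,0],[0.7,0,2.8,-1.4,0],[0.7,0,3.9,-2,0],[0.7,0,5,-2.5,0],[0.7,0,6.1,-3.1,0],[0.7,0,7.2,-3.7,0],[0.7,0,8.3,-4.2,0],[0.7,0,9.4,-4.8,0],[0.7,0,10.5,-5.3,0],[0.7,0,11.6,-5.9,0],[0.7,0,12.7,-6.5,0],[0.7,0,13.8,-7,0],[0.7,0,14.9,-7.6,0],[0.7,0,16,-8.1,0],[0.7,0,17.1,-8.7,0],[0.7,0,18.2,-9.3,0],[0.7,0,18.9,-9.6,0],[0.7,0,19.25,-9.8,0],[0.7,0,19.25,-9.8,0]]'; python3 go.py .606,.316,.014
python3 - <<'E'
from h import *
im=viewer.get_image('side')[:,:,::-1]; 
b=cv2.resize(im[190:370,140:380],None,fx=3,fy=3,interpolation=cv2.INTER_CUBIC)
cv2.imwrite('pics/p8.png',b)
im=viewer.get_image('top')[:,:,::-1]; cv2.imwrite('pics/p8t.png',cv2.resize(im[150:260,230:430],None,fx=4,fy=4,interpolation=cv2.INTER_CUBIC))
E
```

```text
clock: 20.57
ee_pos: [0.6055, 0.3181, 0.1093]
eef_rot: [0.515, 1.488, -0.518]
force: [-0.7, -0.5, -0.3]
grip_width: 0.0594
t 20.57 tcp [0.6055 0.3181 0.1093] grip 0.0594 F [-0.7 -0.5 -0.3] j [ 0.37  0.53  0.13  1.16 -0.01  2.6 ]
.606,.316,.014 [ 3.178 -0.059 -0.005]
```

View pics/p8.png

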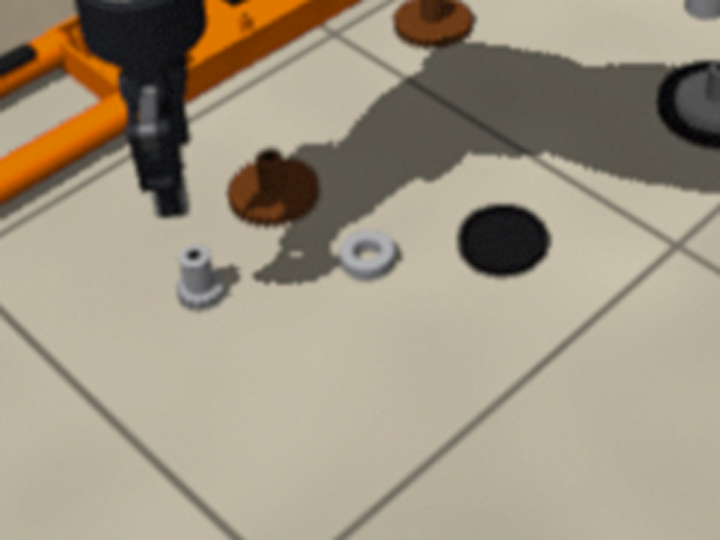

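View pics/p8t.png

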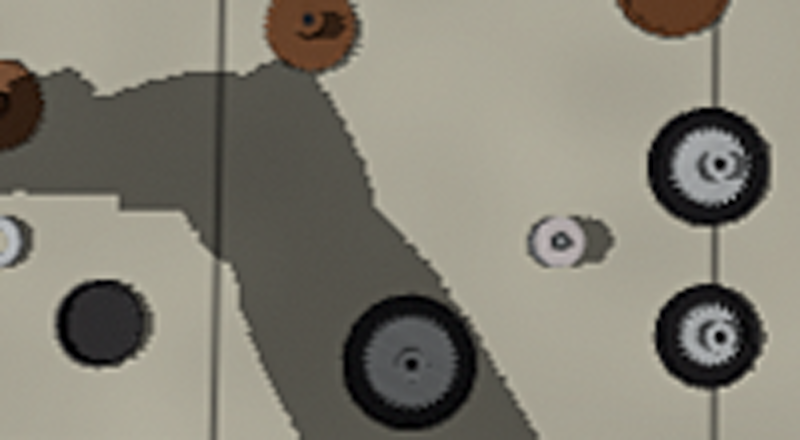

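The medium gear is centred in its dish (top crop 710,337). I'll descend partway over the small gear and check alignment.

```bash
python3 -m jog '[[0.7,0.7,-0.06,0,0],[0.7,1.4,-0.06,0,0],[0.7,1.4,-0.06,0,0],[0.7,1.4,-0.06,0,0]]'; python3 go.py .606,.316,.014
python3 - <<'E'
from h import *
im=viewer.get_image('side')[:,:,::-1]; 
b=cv2.resize(im[210:310,140:270],None,fx=6,fy=6,interpolation=cv2.INTER_CUBIC)
cv2.imwrite('pics/p9.png',b)
s=ctrl.read_state(); print((proj('side',[s['ee_pos'],[.606,.316,.04],[.606,.316,.065]])-[140,210])*6)
E
```

```text
clock: 21.0
ee_pos: [0.6046, 0.3118, 0.0674]
eef_rot: [0.516, 1.489, -0.523]
force: [-0.4, -0.4, 0.6]
grip_width: 0.0599
t 21.0 tcp [0.6046 0.3118 0.0674] grip 0.0599 F [-0.4 -0.4  0.6] j [ 0.36  0.55  0.06  1.07 -0.01  2.6 ]
.606,.316,.014 [ 1.781  0.136 -0.082]
[[382.46185543 324.80796162]
 [384.58777253 388.29635266]
 [374.25208592 337.00637091]]
```

View pics/p9.png

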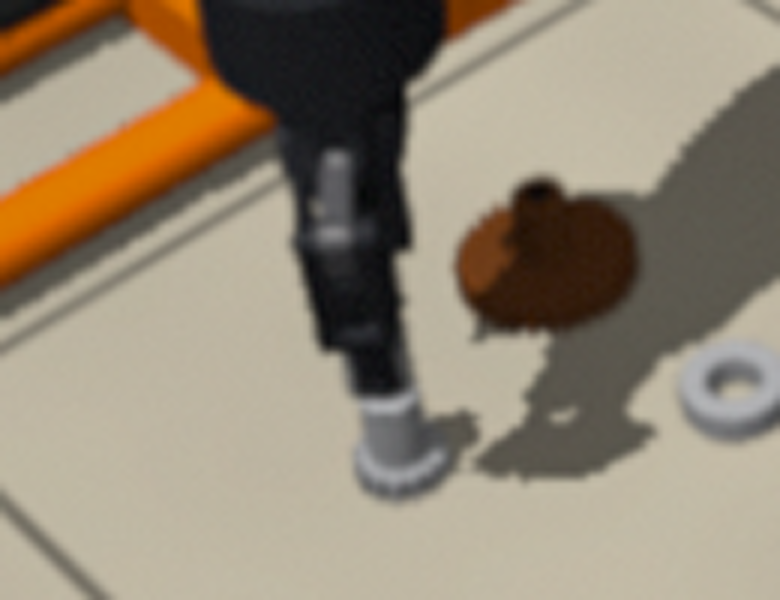

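The fingers line up with the small gear's hub (crop 385,400). I'll apply the small correction, descend and grip.

```bash
python3 -m jog '[[0.7,0,0.12,-0.08,0],[0.7,0.4,0.12,-0.08,0],[0.7,1,0.12,-0.08,0],[0.7,1.5,0.12,-0.08,0],[0.7,1.77,0.12,-0.08,0],[0.7,1.77,0.12,-0.08,0],[0.7,1.77,0.12,-0.08,0],[0.1,1.77,0.12,-0.08,0],[0.1,1.77,0.12,-0.08,0],[0.1,1.77,0.12,-0.08,0],[0.1,1.77,0.12,-0.08,0],[0.1,1.77,0.12,-0.08,0],[0.1,1.77,0.12,-0.08,0]]' 50; python3 -m jog '[[0.1,-0.3,0,0,0],[0.1,-0.9,0,0,0],[0.1,-1.7,0,0,0],[0.1,-2.5,0,0,0],[0.1,-2.8,0,0,0],[0.1,-2.8,0,0,0],[0.1,-2.8,0,0,0]]' ; python3 go.py .4825,.135,.10
```

```text
clock: 22.13
ee_pos: [0.6071, 0.3165, 0.0168]
eef_rot: [0.518, 1.486, -0.52]
force: [-0.7, 0.6, 5.8]
grip_width: 0.0204
clock: 22.72
ee_pos: [0.6054, 0.3172, 0.1007]
eef_rot: [0.518, 1.486, -0.52]
force: [0.5, 0.3, -0.6]
grip_width: 0.0203
t 22.72 tcp [0.6054 0.3172 0.1007] grip 0.0203 F [ 0.5  0.3 -0.6] j [ 0.37  0.53  0.11  1.14 -0.01  2.6 ]
.4825,.135,.10 [-0.009 -7.306  0.527]
```

```bash
python3 -m jog '[[0.1,0,-0.4,0,0],[0.1,0,-1.2,0.1,0],[0.1,0,-2.2,0.2,0],[0.1,0,-3.2,0.2,0],[0.1,0,-4.2,0.3,0],[0.1,0,-5.2,0.4,0],[0.1,0,-6.2,0.5,0],[0.1,0,-7,0.53,0],[0.1,0,-7.3,0.53,0],[0.1,0,-7.3,0.53,0],[0.1,0.7,-7.3,0.53,0],[0.1,1.4,-7.3,0.53,0],[0.1,1.8,-7.3,0.53,0],[0.1,1.8,-7.3,0.53,0],[0.1,1.8,-7.3,0.53,0]]' ; python3 go.py .4825,.135,.0195
python3 - <<'E'
from h import *
for n,(u,v,x,y) in dict(side=(220,180,160,120)).items():
    im=viewer.get_image(n)[v:v+y,u:u+x,::-1]; f=800/x
    cv2.imwrite(f'pics/p10.png',cv2.resize(im,None,fx=f,fy=f,interpolation=cv2.INTER_CUBIC))
E
```

```text
clock: 23.97
ee_pos: [0.4838, 0.1353, 0.0449]
eef_rot: [0.517, 1.488, -0.52]
force: [0.3, -0.0, -0.3]
grip_width: 0.0202
t 23.97 tcp [0.4838 0.1353 0.0449] grip 0.0202 F [ 0.3 -0.  -0.3] j [ 0.11  0.3  -0.43  0.82 -0.01  2.35]
.4825,.135,.0195 [ 0.846 -0.038 -0.044]
```

View pics/p10.png

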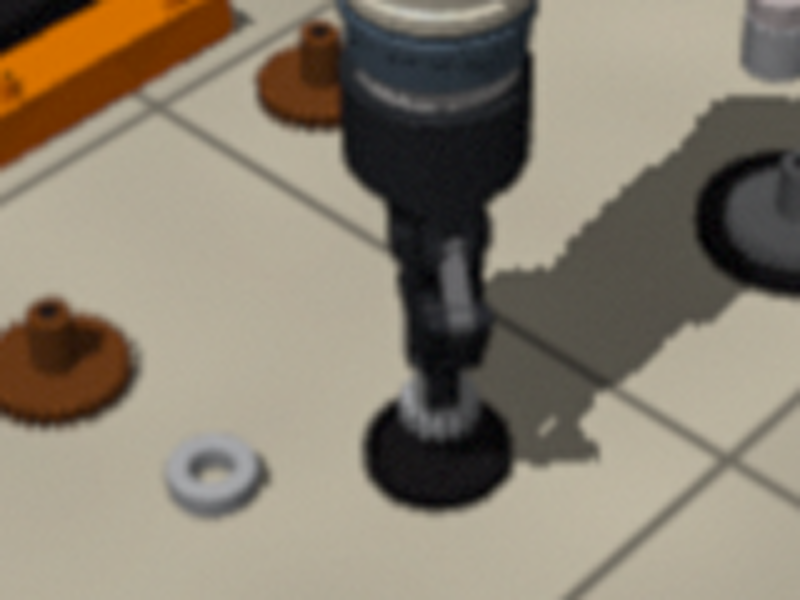

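The small gear hangs over the small dish (crop 438,445). I'll lower it.

```bash
python3 -m jog '[[0.1,0.25,-0.04,-0.04,0],[0.1,0.5,-0.04,-0.04,0],[0.1,0.7,-0.04,-0.04,0],[0.1,0.82,-0.04,-0.04,0],[0.1,0.88,-0.04,-0.04,0],[0.1,0.88,-0.04,-0.04,0],[0.1,0.88,-0.04,-0.04,0]]';  python3 go.py
```

```text
clock: 24.6
ee_pos: [0.4829, 0.1348, 0.0197]
eef_rot: [0.518, 1.486, -0.52]
force: [-3.3, -0.4, 7.3]
grip_width: 0.0204
t 24.6 tcp [0.4829 0.1348 0.0197] grip 0.0204 F [-3.3 -0.4  7.3] j [ 0.11  0.33 -0.47  0.75 -0.01  2.35]
[[ 0.02   0.617  0.787]
 [-0.008  0.787 -0.617]
 [-1.     0.006  0.02 ]]
```

It's in contact with the floor (7 N). I'll release, lift and back away so both cameras can see.

```bash
python3 -m jog '[[0.3,0,0,0,0],[0.5,0,0,0,0],[0.6,0,0,0,0],[0.7,0,0,0,0],[0.7,0,0,0,0],[0.7,-0.5,0,0,0],[0.7,-1.5,0,0,0],[0.7,-2.5,0,0,0],[0.7,-3.5,0,0,0],[0.7,-4.5,0,0,0],[0.7,-4.5,0,0,0]]'; python3 -m jog '[[0.7,0,0.5,-0.4,0],[0.7,0,1.3,-1,0],[0.7,0,2.1,-1.6,0],[0.7,0,3,-2.4,0],[0.7,0,4,-3.2,0],[0.7,0,4.8,-3.8,0],[0.7,0,4.8,-3.8,0],[0.7,0,4.8,-3.8,0]]'
python3 - <<'E'
from h import *
for n,(u,v,x,y) in dict(side=(180,120,270,200),top=(180,140,270,130)).items():
    im=viewer.get_image(n)[:,:,::-1]; cv2.imwrite(f'pics/end_{n}_full.png',im)
    im=im[v:v+y,u:u+x]; f=800/x
    cv2.imwrite(f'pics/end_{n}.png',cv2.resize(im,None,fx=f,fy=f,interpolation=cv2.INTER_CUBIC))
E
```

```text
clock: 25.52
ee_pos: [0.4825, 0.1363, 0.1601]
eef_rot: [0.52, 1.479, -0.516]
force: [0.6, -0.2, 0.7]
grip_width: 0.0599
clock: 26.18
ee_pos: [0.4811, 0.3212, 0.1578]
eef_rot: [0.517, 1.48, -0.515]
force: [0.1, -0.3, -0.5]
grip_width: 0.06
```

View pics/end_side.png

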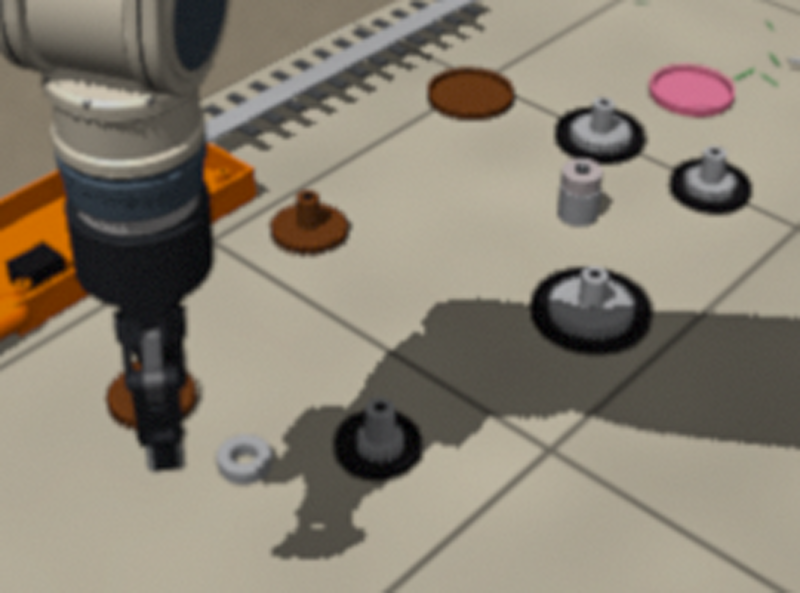

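View pics/end_top.png

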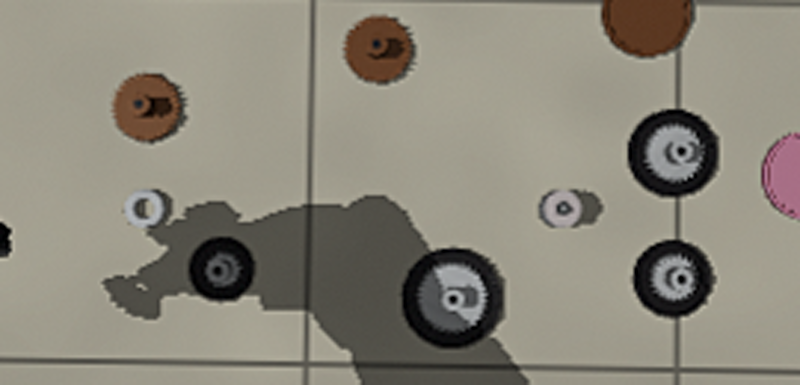

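All four gears sit in their dishes. One numeric check on centres and bystanders before I hand in.

Run:
```python
from meas import *
T=cv2.imread('pics/end_top_full.png')[:,:,::-1].copy(); T0=cv2.imread('pics/top0.png')[:,:,::-1].copy()
f=270/800
D=dict(small=((220,270),(.4825,.135)),medium=((681,279),(.48,-.318)),large=((681,151),(.607,-.318)),largest=((453,298),(.457,-.0967)))
for k,(p,d) in D.items():
    best=bore('t',T,180+p[0]*f-.3,140+p[1]*f-.3)
    P=unproj('top',[best],.043)[0][:2]; print(k,P.round(4),'off mm',(1000*np.hypot(*(P-d))).round(1))
for n,(u,v,w) in dict(motor=(371,210,14),bearing=(230,210,8)).items():
    a=T0[v-w:v+w,u-w:u+w].astype(int);b=T[v-w:v+w,u-w:u+w].astype(int);print(n,'mean diff',abs(a-b).mean().round(2))
print(ctrl.job_done())
```

```text
small [0.4816 0.1324] off mm 2.8
medium [ 0.4807 -0.3192] off mm 1.4
large [ 0.6061 -0.3185] off mm 1.0
largest [ 0.4574 -0.0963] off mm 0.6
motor mean diff 5.85
bearing mean diff 9.68
the job is handed in; nothing more can be done
None
```

Run:
```python
import cv2,numpy as np
T=cv2.imread('pics/end_top_full.png',0).astype(np.float32);S=cv2.imread('pics/top0.png',0).astype(np.float32)
for n,(u,v,w) in dict(motor=(371,210,9),bearing=(228,210,8),bare_bench=(300,190,8)).items():
    t=S[v-w:v+w,u-w:u+w]; r=cv2.matchTemplate(T[v-w-6:v+w+6,u-w-6:u+w+6],t,cv2.TM_CCOEFF_NORMED)
    print(n,np.unravel_index(r.argmax(),r.shape),r.max())
```

```text
motor (np.int64(6), np.int64(6)) 0.99968845
bearing (np.int64(6), np.int64(6)) 0.91861576
bare_bench (np.int64(6), np.int64(6)) 0.6473839
```

All four steel gears are in their own black dishes, hub up, and the job is handed in. It took about 26 s of the 96 s allowed. I gripped each gear by its hub, lowered it to the dish floor and then released it. The gripper was well clear when I handed in.

**Gear positions:** in the last top picture the gears measure these distances from their dish centres, against the 14 mm limit:

| Gear | Offset from dish centre |
|---|---|
| small | 2.8 mm (read in the arm's shadow, so less certain) |
| medium | 1.4 mm |
| large | 1.0 mm |
| largest | 0.6 mm |

The last pictures from both cameras show all four seated upright. I judged flatness and height by eye rather than measuring them.

**Motor and bearing:** a first check comparing raw pixels before and after disagreed, with mean differences of 5.9 for the motor and 9.7 for the bearing. After handing in, I matched their outlines in the saved pictures and found no shift for either. The match was 0.9997 for the motor and 0.92 for the bearing, which the gripper's shadow partly touches.

The brown and pink look-alikes were not touched.

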